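# Log in the vial basket and hang it on the hook

### The arm

A 6-joint arm with a two-finger parallel gripper is mounted at the origin on the work surface. World frame = base frame: x ahead of the robot, y to its left, z up, the work surface at z = 0. Lengths are in mm, angles in rad, forces in N, time in s.
With the tool pointing down it reaches from about 300 to 750 mm from the base axis. Payload 8.5 kg.
Tool frame: the origin (TCP) lies on the centre line of the jaws, within the pads' length; the fingertips stand 22 mm ahead of it and the grasp point (between the pads) lies 3 mm ahead of it; z points along the fingers, y is the line along which they close (so a half turn about z gives the same grasp; the last joint's range is limited). The gripper opens to 88 mm and grips with 3 to 60 N. Pads are 18 mm wide; open, the fingers measure 123 mm over their backs; the gripper's body (75 mm by 187 mm) begins 45 mm behind the grasp point.
Start: joints at [1.026, 0.381, 1.297, -0, 1.464, -0.215], TCP at [178.111, 520.343, 260.748] pointing down, gripper open.
Joint ranges: [-3.11, 3.11], [-0.89, 2.33], [0.22, 2.48], [-1.42, 4.56], [0.17, 2.85], [-2.88, 2.88]. Speed limits (rad/s): [2.39, 2.39, 3.14, 3.14, 3.14, 3.14].

### API

Orientations are given as [roll, pitch, yaw] about the fixed x, y, z axes, in that order (R = Rz(yaw) Ry(pitch) Rx(roll)).
In Python, from rig import readout, get_image, finish_job, regions_of gives the robot as it stands.
- The arm moves only by the tool send_rows, never from a script. Its argument "plan" is a list that holds one entry, the list of rows, each a list of 7 numbers: the turn, a rotation vector about the tool's x, y, z in degrees, then the shift along the tool's x, y, z in m, then the opening, from 0 (shut) to 1 (fully open). A call has exactly 10 rows; each row is the pose to reach, as a shift and turn from the pose commanded when the call began, along the tool's axes at that moment; what a row does not reach only later rows make up. A row lasts 1/10 s, in which the tool goes at most 50 mm and 8.59 degrees, less where a joint would pass 70% of its speed; a pose out of reach is approached as far as the arm can. A call with a gripper value outside its range is refused whole. The fingers move at their own pace and stop on an object; "newtons" is the grip in N (left out, the last holds). Time passes only in rows, so rows that repeat a pose let the fingers close, or fill a call up. It gives the time, the measured TCP pose, the force, the opening and the grip force at its end, in the units of the state.
- readout.get_state(): the state, without advancing time (a new reading comes with each control period).
- get_image(name): name is "scene" or "top"; returns a dict with "image" (420x560x3 uint8, blue, green, red), "vfov" (degrees; the focal length in pixels is half the picture's height over the tangent of half this angle, whatever the lens; pixels are square), "cx", "cy" (the principal point, pixels), "R" (3x3) and "t" (3): a world point X has camera coordinates R X + t. Camera axes: x right, y down, z forward; pixel columns grow to the right and rows downward; lengths in mm; the calibration is good to about 2 mm. A picture is of the moment at which its call begins. There is no depth.
- finish_job(): hands the job in; it is judged then, once.
Trained networks look in a picture, given as the dict that the camera call returned (one of the last four; its "shot" number tells which), for a name from the list of things; names that differ only in an ending like _2 or _b are one class to them, and where a whole thing is asked for, a point or a joint stands for the part that bears it (a point fixed in the world has none). Each returns a list of dicts, best first, with "conf" (0 to 1); they miss things now and then, are a little off and sometimes report something else, mostly with a low value. They report only what shows in the picture. A call takes as long as a camera call.
- regions_of(picture, thing): "pixels" (420x560 bool, what is visible of it) and "position" ([row, column] in pixels, amid what is visible of it).
The state is a dict: "t": time; "joint_positions": joint angles; "joint_velocities": joint speeds; "effort": joint torques, N m; "position": TCP position; "eef_rot": TCP orientation; "wrist_force": force on the tool from outside, world axes, zero at the start; "ft_torque": the same for the moment, N m; "width": finger opening in mm; "gripper_force": force on a finger pad.
Only numpy, scipy, OpenCV 4.12 (cv2) and the standard library are available. Lean on these libraries where they do the work, as an engineer would, in place of code of your own. Each camera call takes 0.05 s, during which the arm holds its last target. There are 200 camera calls.

### The job

Draw the vial basket out from under the low white shelf by its blue pull grip and set it down in the yellow taped square, its barcode label facing the scanner window. Let go of it, squeeze the scanner's orange trigger fully and release it. Then take the basket by its arched top handle, hang it upright by that handle on both prongs of the hook stand and let go; leave the jar, the bottle and the rubber bulb where they stand.

Things in the scene. Friction and masses are not known exactly. Their poses are not given: they have to be found in the camera images.
- basket: Loose open metal vial basket, 100 (x) by 120 (y) by 55 mm high, about 200 g; its vials are fixed and below the rim. Origin: centre of its underside, z up. Blue pull grip sticks out at -x, barcode label on the +x wall, arched handle over the middle, spanning y; 135 mm tall in all. Starts under the shelf, pull grip towards the robot, handle covered: only the pull grip can be taken at first.
- pull (a point): Grip point on the basket's blue pull grip: a block 34 (x) by 18 (y) by 36 mm high, 12 to 48 mm above the basket's underside, centred 90 mm from the basket's centre towards its -x; this point is 36 mm above the underside. Pinch it across y. A 10 mm wide stem joins it to the basket wall.
- handle (a point): Centre of the basket handle's top bar: straight, along basket y, 10 by 10 mm in section, 123 mm long (111 mm clear between its legs), 130 mm above the underside; 70 mm clear height between bar and basket rim. Middle 60 mm is blue. Pinch it across basket x.
- label (a point): Centre of the white barcode label (70 by 34 mm) on the basket's +x wall.
- shelf: Fixed low white bridge shelf, blue front edge. Board 200 wide (y), from x -20 to +70 mm, underside 155 mm, top 170 mm above the bench; 12 mm side panels with 168 mm between them. Origin on the bench, 20 mm behind the front edge, midway. Open to -x. The basket must come out to -x by about 95 mm before it moves sideways.
- station: Fixed scan station. Origin on the bench at the centre of the yellow taped square; its +x points to the scanner, a pistol barcode scanner clamped lying on its side: barrel along x from 105 to 200 mm, 66 mm wide, top at 90 mm, its window facing -x; its grip sticks out to +y.
- square (a point): Centre of the yellow taped square on the bench (outer 150 along station x by 170 mm along y, tape 15 mm wide, flat). Axes as the station's. The basket's centre goes here, its x along the station's x, so label towards the scanner and pull grip towards -x.
- scan_window (a point): Centre of the scanner's window, 105 mm from the square's centre towards station +x, 60 mm above the bench.
- scanner_grip (a point): On the centreline of the scanner's fixed blue grip, beside the trigger, 60 mm above the bench. The grip is a bar along station y (25 to 118 mm), 30 mm thick in x, z 43 to 77 mm. The orange trigger lies along its -x side; both together are 52 mm wide in x with the trigger out, 40 mm squeezed. Straddle both from above, pinching along station x.
- trigger_face (a point): Middle of the orange trigger's pressing face (faces station -x), 40 mm from its hinge, 60 mm above the bench; the trigger bar is 58 mm long along y, 24 mm high.
- trigger (a joint): Trigger angle, rad: 0 out (sprung back), 0.28 fully squeezed against its stop (needs about 5 N at the face).
- hook: Fixed hook stand, origin on the bench under the seat of its two prongs. Post (18 mm thick, 200 mm tall) at x +100 mm on a base plate (x 60 to 170 mm, 12 mm thick, 150 mm wide); prongs run from the post's crossbar to -x (open end towards the robot).
- hook_seat (a point): Midway between the two prongs, level with their tops, 200 mm above the bench; axes as the hook's. Prongs: 8 mm bars along x at y -38 and +38 mm, flat from x +100 to -26, then turned up to red ball tips at x -38 mm (20 mm above the seat). The handle bar rests across both, centre 5 mm above this point, pull grip to -x. Bring it in over the tips from -x, then lower.
- bulb: Bystander: orange rubber bulb, 52 mm wide, 85 mm tall, standing beside the scanner. Origin: centre of its underside.
- jar: Bystander: small amber jar, 44 mm wide, 55 mm tall, standing on the shelf. Origin: centre of its underside.
- bottle: Bystander: white bottle with green label and blue cap, 44 mm wide, 100 mm tall, standing beside the scanner. Origin: centre of its underside.

How it is judged (in metres and radians):
On the way, in this order (a step that is already met when the one before it is completed fails the run):
1. the basket stands in the taped square, label towards the scanner, and is let go (horizontal distance between basket and square below 0.03 m and angle between the x axis of basket and the x axis of station, either way round below 0.26 rad and x of label in the frame of square above 0 m and angle between basket's own z axis and vertical below 0.1 rad and height (world z) of basket below 0.006 m and contact force between the fingers and basket below 0.1 N), for 0.2 s.
2. the trigger is squeezed fully while the basket stands there (horizontal distance between basket and square below 0.03 m and angle between the x axis of basket and the x axis of station, either way round below 0.26 rad and x of label in the frame of square above 0 m and angle between basket's own z axis and vertical below 0.1 rad and height (world z) of basket below 0.006 m and value of joint trigger above 0.23 rad), for 0.2 s.
3. the trigger is released, the basket still in the square (horizontal distance between basket and square below 0.03 m and angle between the x axis of basket and the x axis of station, either way round below 0.26 rad and x of label in the frame of square above 0 m and angle between basket's own z axis and vertical below 0.1 rad and height (world z) of basket below 0.006 m and value of joint trigger below 0.03 rad), for 0.1 s.
At the end, for the whole second after the job is handed in: The basket hangs at rest by its handle bar on both prongs: bar centre -4 to 13 mm above the seat level, between 30 mm in front of and 60 mm behind the seat point, within 30 mm sideways, tilted less than 0.3 rad, carried by the hook; the trigger is back out (below 0.03 rad) (x of handle in the frame of hook_seat between -0.03 and 0.06 m and y of handle in the frame of hook_seat between -0.03 and 0.03 m and z of handle in the frame of hook_seat between -0.004 and 0.013 m and angle between basket's own z axis and vertical below 0.3 rad and contact force between basket and hook above 1 N and linear speed of basket below 0.03 m/s and angular speed of basket below 0.3 rad/s and value of joint trigger below 0.03 rad); the robot touches nothing.
It fails at once if the jar is moved by more than 30 mm (distance of jar from where it was at the start of the episode above 0.03 m).
It fails at once if the bottle is moved by more than 30 mm (distance of bottle from where it was at the start of the episode above 0.03 m).
It fails at once if the bulb is moved by more than 30 mm (distance of bulb from where it was at the start of the episode above 0.03 m).
It also fails if it takes over 72 s, if anything falls off the work surface, if the arm or the gripper's body presses on something with over 40 N, if the wrist force passes 120 N, or if a joint passes its speed limit or range.

## Working session

There is one attempt and no reset: what is moved stays moved. The work goes in short steps, Python scripts to look and compute and a tool call to move; the robot and the scene stay as the last step left them, time stands still between calls to the robot, and variables do not carry over. Pictures are saved under pics/ and viewed, at most 13 in all, crops included, and the job is handed in when it is done.

Besides the shell and the picture viewer there is one more tool, called in YAML: its name, and indented under it one key for each argument. send_rows: Moves the arm, as the interface text tells. Its arguments: {"type":"object","properties":{"plan":{"type":"array","items":{"type":"array","items":{"type":"array","items":{"type":"number"}}}},"newtons":{"type":"number"}},"required":["plan"]}

```bash
ls; mkdir -p pics; cat > h.py <<'E'
import numpy as np, cv2
from rig import readout, get_image, finish_job, regions_of
def K(p):
    f=210/np.tan(np.radians(p['vfov'])/2); return f,p['cx'],p['cy']
def ray(p,rc):
    f,cx,cy=K(p); R=np.array(p['R']);t=np.array(p['t'])
    d=R.T@np.array([(rc[1]-cx)/f,(rc[0]-cy)/f,1]); return -R.T@t,d/np.linalg.norm(d)
def onz(p,rc,z):
    o,d=ray(p,rc); return o+d*(z-o[2])/d[2]
def tri(*pr):
    A=0;b=0
    for p,rc in pr:
        o,d=ray(p,rc);M=np.eye(3)-np.outer(d,d);A=A+M;b=b+M@o
    return np.linalg.solve(A,b)
def proj(p,X):
    f,cx,cy=K(p); c=np.array(p['R'])@np.array(X)+np.array(p['t']); return np.array([cy+f*c[1]/c[2],cx+f*c[0]/c[2]])
E
python3 - <<'E'
from h import *
ps={n:get_image(n) for n in("scene","top")}
for n,p in ps.items():
    cv2.imwrite(f'pics/{n}0.png',p['image']); print(n,[x for x in p if x!='image'],p['vfov'],p['cx'],p['cy'],-np.array(p['R']).T@p['t'])
s=readout.get_state(); print(s)
for th in ['basket','pull','handle','label','shelf','station','square','scan_window','scanner_grip','trigger_face','trigger','hook','hook_seat','bulb','jar','bottle']:
    for n,p in ps.items():
        try: r=regions_of(p,th)
        except Exception as e: print(th,n,e); continue
        for q in r[:2]: print(th,n,round(q['conf'],2),np.round(q['position'],1),q['pixels'].sum())
E
```

```text
pics
scene ['vfov', 'cx', 'cy', 'R', 't', 'shot'] 49.5719514584892 288.60802446791763 208.37754540620804 [1293.9233109   585.67049533  903.90217647]
top ['vfov', 'cx', 'cy', 'R', 't', 'shot'] 57.240833021705 272.2160793343625 212.33547266260746 [ 487.04383886  -26.62114946 1107.49341205]
{'t': 0.1, 'joint_positions': array([ 1.02570261e+00,  3.81133229e-01,  1.29813556e+00, -3.62638427e-05,
        1.46357958e+00, -2.15254397e-01]), 'joint_velocities': array([ 0.00104151, -0.00112818, -0.00178697, -0.00070396, -0.00105844,
       -0.00036308]), 'effort': array([ 3.49444141e-03, -4.38653576e+01, -2.24909288e+01,  7.14278896e-02,
        3.42342630e-02, -9.66941070e-05]), 'position': array([178.01422581, 520.17140363, 260.2136791 ]), 'eef_rot': array([-3.14035822e+00, -2.32997300e-04,  2.81175710e+00]), 'wrist_force': array([ 0.61893043,  0.07898424, -0.85539773]), 'ft_torque': array([-0.02210227, -0.03581798, -0.01120021]), 'gripper_force': 0.0, 'width': 88.23056614429439}
basket scene 0.95 [189.3 204.4] 622
basket top 0.78 [225.3 382.5] 932
basket top 0.51 [192.7 296. ] 227
pull scen
[... 583 characters left out ...]
3 [197.3 264.4] 2621
scan_window top 0.73 [181.4 145. ] 2474
scanner_grip scene 0.79 [249.6 285.7] 2539
scanner_grip top 0.65 [195.4 260.6] 2523
trigger scene 0.59 [253.  299.4] 145
trigger top 0.49 [193.9 240.1] 79
hook scene 0.91 [332.  378.9] 3939
hook top 0.66 [179.  146.6] 2393
hook top 0.51 [223.2 383.7] 997
hook_seat scene 0.9 [332.2 384.9] 3756
hook_seat top 0.91 [185.5 145.1] 2466
hook_seat top 0.67 [202.7 402.8] 3008
bulb scene 0.6 [251.7 237.9] 341
bulb top 0.77 [169.6 297.6] 266
jar scene 0.56 [152.4 201.8] 317
jar top 0.89 [190.9 396.1] 372
bottle scene 0.64 [229.9 256.1] 403
bottle scene 0.48 [251.4 239.5] 302
bottle top 0.66 [193.  298.5] 200
bottle top 0.24 [180.9 146.1] 2360
```

View pics/scene0.png

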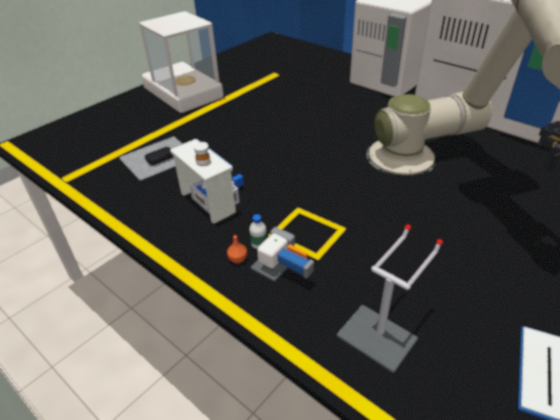

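View pics/top0.png

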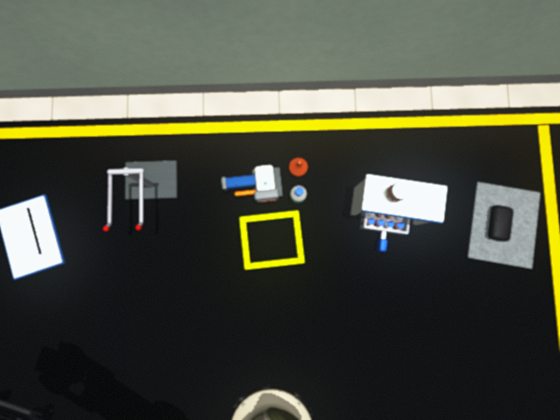

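The scene view shows the shelf at (177,205) with the blue pull at (181,238), the square around (232,310), and the hook tips at (227,407) and (241,440). In the top view the pull is at (243,383), the square at (240,272), and the hook tips at (228,106) and (227,138). Next I'll segment by colour to get positions.

```bash
cat >> h.py <<'E'
def blobs(p,lo,hi,box,amin=4):
    r0,r1,c0,c1=box; hsv=cv2.cvtColor(p['image'],cv2.COLOR_BGR2HSV)
    m=cv2.inRange(hsv,np.array(lo),np.array(hi)); z=np.zeros_like(m); z[r0:r1,c0:c1]=m[r0:r1,c0:c1]
    n,l,s,c=cv2.connectedComponentsWithStats(z)
    o=[(s[i,4],c[i][::-1],l==i) for i in range(1,n) if s[i,4]>=amin]
    return sorted(o,key=lambda a:-a[0])
E
python3 - <<'E'
from h import *
S=get_image('scene');T=get_image('top')
YE=((22,120,100),(35,255,255));BL=((100,120,60),(125,255,255));RD=((0,150,80),(6,255,255));RD2=((172,120,80),(180,255,255));OR=((7,150,100),(20,255,255))
for n,p,b in(('S',S,(200,265,265,355)),('T',T,(205,275,235,310))):
    o=blobs(p,*YE,b)[0]; cnt=max(cv2.findContours(o[2].astype(np.uint8),cv2.RETR_EXTERNAL,cv2.CHAIN_APPROX_NONE)[0],key=len)
    # corners on the bench
    h=cv2.convexHull(cnt)[:,0,:]
    P=np.array([onz(p,(v,u),0)[:2] for u,v in h],np.float32)
    print(n,'square',o[0],cv2.minAreaRect(P))
for n,p,bs in(('S',S,dict(pull=(165,200,228,250),tips=(220,250,395,450),bulb=(232,268,222,252),trig=(235,262,280,315),grip=(245,280,272,320))),('T',T,dict(pull=(225,260,372,395),tips=(218,240,95,150),bulb=(150,180,285,312),trig=(185,200,228,262),grip=(170,195,215,262)))):
    for k,cs in dict(pull=[BL],tips=[RD,RD2],bulb=[RD,OR],trig=[OR],grip=[BL]).items():
        for c in cs:
            for o in blobs(p,*c,bs[k])[:3]:
                rr,cc=np.where(o[2]);print(n,k,o[0],np.round(o[1],1),rr.min(),rr.max(),cc.min(),cc.max(), cv2.minAreaRect(np.c_[cc,rr].astype(np.float32)))
c=np.hstack([cv2.resize(T['image'][150:260,340:460],None,fx=3.3,fy=3.3,interpolation=2),cv2.resize(T['image'][150:260,210:330],None,fx=3.3,fy=3.3,interpolation=2)])
cv2.imwrite('pics/c1.png',c);print(c.shape)
for X in ([500,0,0],[500,-350,0]): print(proj(T,X),proj(S,X))
E
```

```text
S square 872 ((521.335205078125, -13.113418579101562), (160.02955627441406, 178.45162963867188), 4.77657413482666)
T square 1488 ((522.605712890625, -14.505928039550781), (155.78173828125, 176.23114013671875), 4.890270233154297)
S pull 127 [179.2 238.2] 173 186 232 243 ((237.5, 179.5), (13.0, 11.0), 90.0)
S tips 33 [241.2 439.4] 239 244 436 442 ((439.0, 241.5), (5.0, 6.0), 90.0)
S tips 32 [226.4 407.7] 224 229 404 411 ((407.9000549316406, 226.2000274658203), (6.260990142822266, 4.919349670410156), 26.56505012512207)
S bulb 340 [250.8 236.4] 235 262 227 246 ((237.3904266357422, 249.54110717773438), (19.200454711914062, 24.497135162353516), 24.443954467773438)
S trig 87 [250.4 296.8] 245 257 288 307 ((297.86260986328125, 250.22946166992188), (21.449525833129883, 5.322463035583496), 25.201122283935547)
S grip 409 [260.8 291.7] 249 274 278 307 ((291.43255615234375, 260.99169921875), (30.267324447631836, 15.262641906738281), 25.463346481323242)
T pull 121 [245.1 382.5] 239 251 378 387 ((382.5, 245.0), (12.0, 9.0), 90.0)
T pull 10 [225.4 390.9] 225 226 388 393 ((390.5, 225.5), (1.0, 5.0), 90.0)
T tips 32 [227.2 137.8] 224 230 135 141 ((138.00001525878906, 227.00003051757812), (5.656853675842285, 5.656853675842285), 45.0)
T tips 28 [228.5 105.4] 226 231 103 108 ((105.5, 228.5), (5.0, 5.0), 90.0)
T bulb 290 [166.3 298. ] 157 176 289 307 ((298.0, 166.00001525878906), (18.384777069091797, 18.384777069091797), 45.0)
T trig 91 [192.5 243.9] 189 196 234 254 ((244.1158447265625, 192.54269409179688), (5.300714015960693, 20.42983627319336), 83.6598129272461)
T grip 355 [181.2 240.1] 174 188 226 254 ((240.06851196289062, 181.1506805419922), (12.352805137634277, 28.78831672668457), 83.9909896850586)
(363, 792, 3)
[247.34294098 266.47856041] [229.49870991 314.86757257]
[244.30031812 388.78429994] [184.77591249 231.02219997]
```

View pics/c1.png

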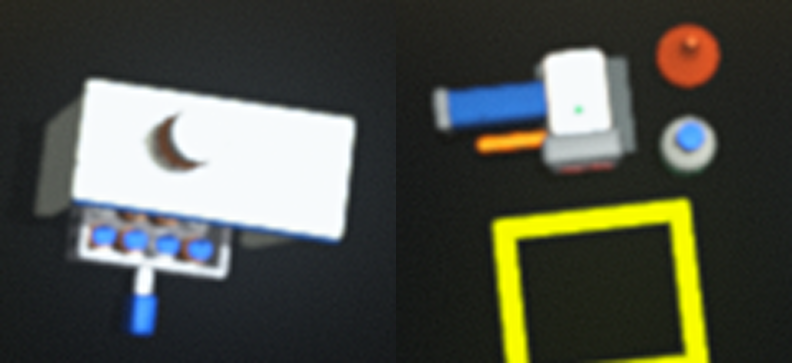

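```bash
python3 - <<'E'
from h import *
np.set_printoptions(suppress=True,precision=1)
S=get_image('scene');T=get_image('top')
cS=[(241.2,439.4),(226.4,407.7)];cT=[(227.2,137.8),(228.5,105.4)]
for a in (0,1): # pairing: try both
    for b in (0,1): 
        X=tri((S,cS[a]),(T,cT[b])); print('tip',a,b,X,proj(S,X)-cS[a],proj(T,X)-cT[b])
print('pull tri',tri((S,(179.2,238.2)),(T,(245.1,382.5))), onz(T,(245.1,382.5),42),onz(S,(179.2,238.2),36))
print('trig',tri((S,(250.4,296.8)),(T,(192.5,243.9))),'grip',tri((S,(260.8,291.7)),(T,(181.2,240.1))))
print('bulb',onz(T,(167,298),25),'bottle',onz(T,(193,298.5),90))
g=lambda u,v:(150+v/3.3,340+u/3.3)
for n,z,u,v in(('shelfFL',170,75,203),('FR',170,342,240),('BR',170,355,118),('BL',170,88,80),('bskFL',55,70,258),('bskFR',55,225,275),('pullTip',48,142,331),('pullIn',48,145,297)): print(n,onz(T,g(u,v),z))
# pull edges in top
b=blobs(T,(100,120,60),(125,255,255),(225,260,372,395))[0][2]; r,c=np.where(b)
for rr in range(r.min(),r.max()+1): print(rr,c[r==rr].min(),c[r==rr].max(),onz(T,(rr,c[r==rr].mean()),48))
# wedge: trigger/grip orientation
for nm,lo,hi,bx,z in(('grip',(100,120,60),(125,255,255),(170,195,215,262),77),('trig',(7,150,100),(20,255,255),(185,200,228,262),72)):
    o=blobs(T,lo,hi,bx)[0]; rr,cc=np.where(o[2]);P=np.array([onz(T,q,z)[:2] for q in zip(rr,cc)],np.float32); print(nm,cv2.minAreaRect(P))
c=np.hstack([cv2.resize(S['image'][210:370,330:460],None,fx=3,fy=3,interpolation=2),cv2.resize(T['image'][150:310,90:220],None,fx=3,fy=3,interpolation=2)])
cv2.imwrite('pics/c2.png',c);print(c.shape)
E
```

```text
tip 0 0 [538.9 336.  181.2] [  1.3 -15.1] [  6.6 -12.6]
tip 0 1 [550.2 370.3 214.3] [ 0.1 -0.4] [ 0.2 -0.3]
tip 1 0 [551.1 294.3 215. ] [ 0.1 -0.4] [ 0.2 -0.4]
tip 1 1 [563.6 328.1 250.7] [-2.6 13.4] [-7.3 11.4]
pull tri [ 496.  -320.    34.9] [ 497.7 -320.4   42. ] [ 495.9 -316.1   36. ]
trig [650.7  56.   66.5] grip [683.4  66.2  61.2]
bulb [726.3 -96.   25. ] bottle [641.3 -91.   90. ]
shelfFL [ 579.4 -241.3  170. ]
FR [ 546.9 -436.2  170. ]
BR [ 637.6 -452.2  170. ]
BL [ 671.5 -255.5  170. ]
bskFL [ 545.1 -261.3   55. ]
bskFR [ 527.8 -388.3   55. ]
pullTip [ 483.5 -319.4   48. ]
pullIn [ 511.5 -323.4   48. ]
239 379 387 [ 514.3 -321.    48. ]
240 379 387 [ 511.6 -320.8   48. ]
241 378 387 [ 508.9 -319.3   48. ]
242 378 387 [ 506.1 -319.2   48. ]
243 378 387 [ 503.4 -319.    48. ]
244 378 387 [ 500.7 -318.9   48. ]
245 378 387 [ 498.  -318.7   48. ]
246 378 387 [ 495.2 -318.6   48. ]
247 378 387 [ 492.5 -318.4   48. ]
248 378 387 [ 489.8 -318.3   48. ]
249 378 386 [ 487.1 -316.8   48. ]
250 378 386 [ 484.4 -316.6   48. ]
251 379 386 [ 481.6 -317.9   48. ]
grip ((679.9146728515625, 65.7064437866211), (33.78501510620117, 78.18094635009766), 4.912663459777832)
trig ((649.1386108398438, 55.68171310424805), (14.587757110595703, 55.549415588378906), 4.911901473999023)
(480, 780, 3)
```

View pics/c2.png

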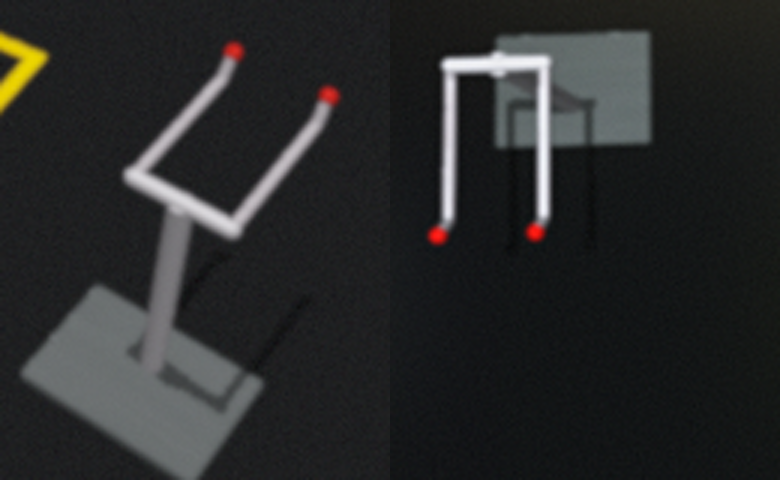

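Tip pairing gives the hook seat at about (589,333) with yaw +0.7°. The square is at (522,-14), yaw 4.8°, and the pull at (497,-319), yaw about -8°. I'll start moving.

send_rows:
  plan:
    - [[0,0,8.5,-0.03,-0.036,0,1],[0,0,17,-0.06,-0.072,0,1],[0,0,25,-0.09,-0.108,0,1],[0,0,33,-0.12,-0.144,0,1],[0,0,42,-0.15,-0.18,0,1],[0,0,50,-0.18,-0.216,0,1],[0,0,58,-0.21,-0.252,0,1],[0,0,67,-0.24,-0.288,0,1],[0,0,75,-0.265,-0.32,0,1],[0,0,84,-0.287,-0.345,0,1]]

```text
t: 2.9
position: [338.2, 99.0, 261.0]
eef_rot: [3.141, -0.0, 1.345]
wrist_force: [0.8, -0.1, 1.3]
width: 88.3
gripper_force: 0.0
```

```bash
cat >> h.py <<'E'
def mv(x,y,z,yaw):
    s=readout.get_state(); r,p,w=s['eef_rot']; P=s['position']; D=np.array([x,y,z])-P
    X=np.array([np.cos(w),np.sin(w)]);Y=np.array([np.sin(w),-np.cos(w)])
    d=(np.degrees(w)-yaw+180)%360-180
    print('t %.2f'%s['t'],'P',np.round(P,1),'rpy',np.round(np.degrees([r,p,w]),1),'w',round(s['width'],1),'F',np.round(s['wrist_force'],1),'g',round(s['gripper_force'],1))
    print('turn z %.1f shift m %.4f %.4f %.4f'%(d,D[:2]@X/1000,D[:2]@Y/1000,-D[2]/1000),'len',np.round(np.linalg.norm(D)))
E
python3 -c "
from h import *
mv(497,-319,130,-8)"
```

```text
t 2.90 P [338.2  99.  261. ] rpy [180.   -0.   77.1] w 88.3 F [ 0.8 -0.1  1.3] g 0.0
turn z 85.1 shift m -0.3719 0.2482 0.1310 len 466.0
```

send_rows:
  plan:
    - [[0,0,8.5,-0.037,0.025,0.013,1],[0,0,17,-0.074,0.05,0.026,1],[0,0,25.5,-0.111,0.075,0.039,1],[0,0,34,-0.149,0.1,0.052,1],[0,0,42.5,-0.186,0.124,0.065,1],[0,0,51,-0.223,0.149,0.078,1],[0,0,59.5,-0.26,0.174,0.091,1],[0,0,68,-0.298,0.199,0.105,1],[0,0,76.5,-0.335,0.223,0.118,1],[0,0,85,-0.372,0.248,0.131,1]]

```text
t: 3.9
position: [500.0, -317.7, 129.1]
eef_rot: [-3.142, -0.0, -0.137]
wrist_force: [0.1, 0.0, 0.5]
width: 88.1
gripper_force: 0.0
```

```bash
python3 -c "
from h import *
mv(496,-319,40,-8)
T=get_image('top');S=get_image('scene')
print(proj(T,[548,-440,170]), proj(T,readout.get_state()['position']))
cv2.imwrite('pics/c3.png',np.hstack([cv2.resize(T['image'][160:280,320:450],None,fx=3,fy=3,interpolation=2),cv2.resize(S['image'][120:240,170:300],None,fx=3,fy=3,interpolation=2)]))"
```

```text
t 3.90 P [ 500.  -317.7  129.1] rpy [-180.    -0.    -7.9] w 88.1 F [0.1 0.  0.5] g 0.0
turn z 0.1 shift m -0.0037 0.0018 0.0891 len 89.0
[222.25451332 445.15971394] [243.61377838 391.61147504]
```

View pics/c3.png

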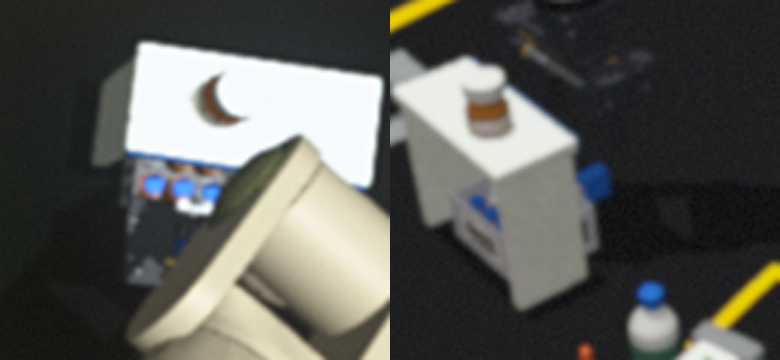

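The scene crop shows the blue pull at (595,183) clear of obstacles, with the dark gripper just above it. I'll descend.

send_rows:
  plan:
    - [[0,0,0,-0.001,0.0,0.012,1],[0,0,0,-0.002,0.001,0.025,1],[0,0,0,-0.003,0.001,0.037,1],[0,0,0,-0.003,0.001,0.05,1],[0,0,0,-0.003,0.001,0.062,1],[0,0,0,-0.003,0.001,0.075,1],[0,0,0,-0.003,0.001,0.082,1],[0,0,0,-0.003,0.001,0.089,1],[0,0,0,-0.003,0.001,0.091,1],[0,0,0,-0.003,0.001,0.091,1]]

```text
t: 5.0
position: [496.5, -316.5, 38.6]
eef_rot: [-3.142, 0.0, -0.131]
wrist_force: [-0.6, 0.8, -0.4]
width: 87.9
gripper_force: 0.0
```

send_rows:
  plan:
    - [[0,0,0,0,0,0,0.6],[0,0,0,0,0,0,0.4],[0,0,0,0,0,0,0.3],[0,0,0,0,0,0,0.2],[0,0,0,0,0,0,0],[0,0,0,0,0,0,0],[0,0,0,0,0,0,0],[0,0,0,0,0,0,0],[0,0,0,0,0,0,0],[0,0,0,0,0,0,0]]
  newtons: 20

```text
t: 6.0
position: [496.5, -316.5, 38.7]
eef_rot: [3.141, -0.0, -0.131]
wrist_force: [0.4, -0.9, -1.8]
width: 18.5
gripper_force: 19.4
```

```bash
python3 -c "
from h import *
mv(398,-302,38.5,-8)
a=np.radians(4.8); c=np.array([522,-14]); print(c-90*np.array([np.cos(a),np.sin(a)]))"
```

```text
t 6.00 P [ 496.5 -316.5   38.7] rpy [180.   -0.   -7.5] w 18.5 F [ 0.4 -0.9 -1.8] g 19.4
turn z 0.5 shift m -0.0996 -0.0016 0.0002 len 100.0
[432.31564267 -21.5310059 ]
```

send_rows:
  plan:
    - [[0,0,0,-0.006,0,0,0],[0,0,0,-0.018,-0.001,0,0],[0,0,0,-0.032,-0.001,0,0],[0,0,0,-0.046,-0.002,0,0],[0,0,0,-0.06,-0.002,0,0],[0,0,0,-0.074,-0.003,0,0],[0,0,0,-0.088,-0.003,0,0],[0,0,0,-0.102,-0.004,0,0],[0,0,0,-0.115,-0.004,0,0],[0,0,0,-0.12,-0.004,0,0]]

```text
t: 7.0
position: [377.0, -296.5, 38.8]
eef_rot: [-3.141, 0.0, -0.131]
wrist_force: [0.2, 0.7, -1.5]
width: 17.7
gripper_force: 19.7
```

```bash
python3 -c "
from h import *
mv(400,-150,38.5,0)
mv(432,-21.5,38.5,4.8)
T=get_image('top');S=get_image('scene')
cv2.imwrite('pics/c4.png',np.hstack([cv2.resize(T['image'][170:300,310:440],None,fx=3,fy=3,interpolation=2),cv2.resize(S['image'][100:230,170:300],None,fx=3,fy=3,interpolation=2)]))"
```

```text
t 7.00 P [ 377.  -296.5   38.8] rpy [-180.     0.    -7.5] w 17.7 F [ 0.2  0.7 -1.5] g 19.7
turn z -7.5 shift m 0.0036 -0.1482 0.0003 len 148.0
t 7.00 P [ 377.  -296.5   38.8] rpy [-180.     0.    -7.5] w 17.7 F [ 0.2  0.7 -1.5] g 19.7
turn z -12.3 shift m 0.0185 -0.2798 0.0003 len 280.0
```

View pics/c4.png

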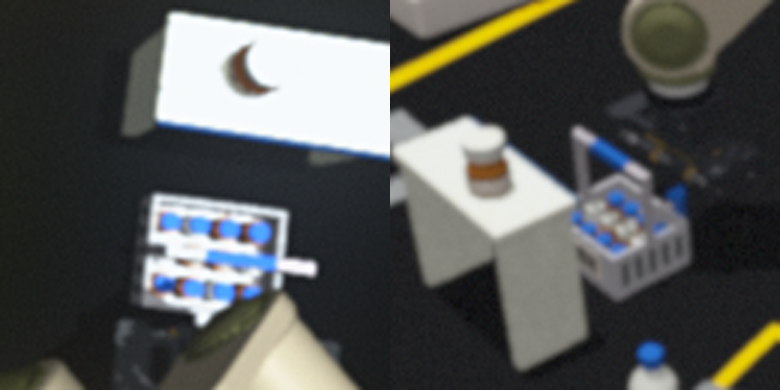

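The basket is out from under the shelf and upright, with its handle at (255,262) in the top crop. I'll slide it to the square.

send_rows:
  plan:
    - [[0,0,-0.5,0.001,-0.005,0,0],[0,0,-1,0.002,-0.02,0,0],[0,0,-2,0.003,-0.04,0,0],[0,0,-3,0.004,-0.06,0,0],[0,0,-4,0.006,-0.085,0,0],[0,0,-5,0.007,-0.11,0,0],[0,0,-6,0.009,-0.135,0,0],[0,0,-7,0.011,-0.16,0,0],[0,0,-8,0.012,-0.18,0,0],[0,0,-9,0.013,-0.2,0,0]]

```text
t: 8.1
position: [417.2, -98.2, 38.8]
eef_rot: [-3.142, -0.0, 0.029]
wrist_force: [0.4, -1.6, -0.2]
width: 18.0
gripper_force: 19.8
```

```bash
python3 -c "
from h import *
mv(432,-21.5,38.5,4.8)"
```

```text
t 8.10 P [417.2 -98.2  38.8] rpy [-180.    -0.     1.6] w 18.0 F [ 0.4 -1.6 -0.2] g 19.8
turn z -3.2 shift m 0.0170 -0.0762 0.0003 len 78.0
```

send_rows:
  plan:
    - [[0,0,-0.4,0.002,-0.01,0,0],[0,0,-0.8,0.004,-0.02,0,0],[0,0,-1.2,0.006,-0.03,0,0],[0,0,-1.6,0.008,-0.04,0,0],[0,0,-2,0.01,-0.05,0,0],[0,0,-2.4,0.013,-0.06,0,0],[0,0,-2.8,0.015,-0.068,0,0],[0,0,-3,0.016,-0.073,0,0],[0,0,-3.2,0.017,-0.076,0,0],[0,0,-3.2,0.017,-0.076,0,0]]

```text
t: 9.1
position: [432.1, -23.6, 38.7]
eef_rot: [3.142, -0.0, 0.083]
wrist_force: [0.4, -0.8, -0.9]
width: 17.8
gripper_force: 19.7
```

```bash
python3 - <<'E'
from h import *
np.set_printoptions(suppress=True,precision=1)
mv(432,-21.5,38.5,4.8)
T=get_image('top');S=get_image('scene')
for n,p,b in(('T',T,(190,300,220,330)),('S',S,(150,270,240,370))):
    for o in blobs(p,(100,120,60),(125,255,255),b,25)[:12]:
        rr,cc=np.where(o[2]); print(n,o[0],np.round(o[1],1),onz(p,o[1],135),onz(p,o[1],130),cv2.minAreaRect(np.c_[cc,rr].astype(np.float32)))
cv2.imwrite('pics/c5.png',np.hstack([cv2.resize(T['image'][160:290,210:340],None,fx=3,fy=3,interpolation=2),cv2.resize(S['image'][160:290,240:370],None,fx=3,fy=3,interpolation=2)]))
E
```

```text
t 9.10 P [432.1 -23.6  38.7] rpy [180.   -0.    4.7] w 17.8 F [ 0.4 -0.8 -0.9] g 19.7
turn z -0.1 shift m 0.0001 -0.0021 0.0002 len 2.0
T 61 [236.8 272.4] [524.5 -18.9 135. ] [524.7 -18.8 130. ] ((272.4698791503906, 236.7136993408203), (2.774146795272827, 21.303354263305664), 83.9909896850586)
T 33 [191.8 298.6] [637.7 -88.5 135. ] [638.4 -88.8 130. ] ((298.5, 192.0), (4.0, 7.0), 90.0)
S 383 [259.9 291.1] [736.1 108.  135. ] [732.5 104.9 130. ] ((291.0027770996094, 260.6441955566406), (29.192489624023438, 15.004682540893555), 25.463346481323242)
S 144 [196.1 305.2] [528.4 -14.7 135. ] [523.4 -18.6 130. ] ((305.21551513671875, 196.16380310058594), (18.64551544189453, 7.747080326080322), 23.198591232299805)
S 81 [217.4 256.5] [676.1 -58.  135. ] [672.1 -62.1 130. ] ((256.5, 217.5), (9.0, 9.0), 90.0)
S 25 [209.8 299.4] [583.4   9.5 135. ] [578.8   5.7 130. ] ((299.5, 210.0), (4.0, 5.0), 90.0)
```

View pics/c5.png

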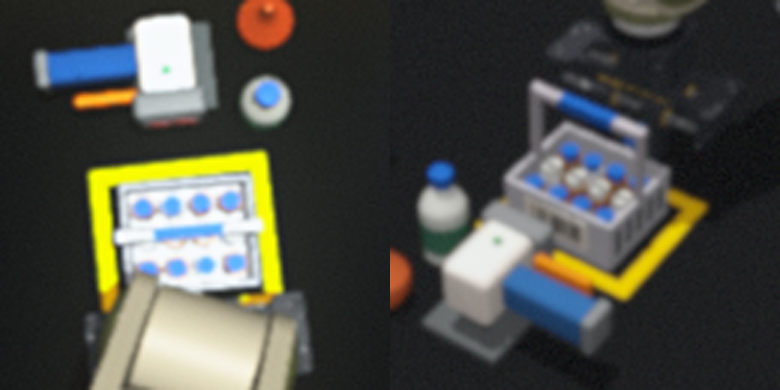

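The basket sits inside the tape, label to the scanner, with its bar centre at about (524.6,-18.8), roughly 5 mm off. I'll release and rise.

send_rows:
  plan:
    - [[0,0,0,0,0,0,0.4],[0,0,0,0,0,0,0.6],[0,0,0,0,0,0,0.9],[0,0,0,0,0,0,0.9],[0,0,0,0,0,-0.005,0.9],[0,0,0,0,0,-0.04,1],[0,0,0,0,0,-0.08,1],[0,0,0,0,0,-0.12,1],[0,0,0,0,0,-0.16,1],[0,0,0,0,0,-0.2,1]]

```text
t: 10.2
position: [431.4, -23.6, 240.9]
eef_rot: [3.141, -0.0, 0.082]
wrist_force: [1.0, -0.1, -0.6]
width: 88.2
gripper_force: 0.0
```

```bash
python3 - <<'E'
from h import *
np.set_printoptions(suppress=True,precision=1)
T=get_image('top');S=get_image('scene')
q=[]
for n,p,b in(('T',T,(220,250,255,290)),('S',S,(180,215,285,325))):
    o=blobs(p,(100,120,60),(125,255,255),b,25)[0]; q.append((p,o[1])); rr,cc=np.where(o[2])
    Z=135 if n=='T' else 131
    P=np.array([onz(p,k,Z)[:2] for k in zip(rr,cc)],np.float32); print(n,o[0],o[1],cv2.minAreaRect(P))
X=tri(*q);print('bar',X,proj(T,X)-q[0][1])
# trigger & grip centre
for X in ([522,-14,0],[662,56,60]): print(proj(T,X))
a=np.radians(4.8);x=np.array([np.cos(a),np.sin(a)]);y=np.array([-x[1],x[0]])
for P in ([683.4,66.2],[679.9,65.7],[650.7,56],[649.1,55.7]): d=np.array(P)-[522,-14];print(d@x,d@y)
mv(668,56,150,94.8)
E
```

```text
T 59 [236.8 272.9] ((524.4985961914062, -19.128437042236328), (6.618244647979736, 53.471778869628906), 3.7539479732513428)
S 145 [196.2 305.2] ((524.3258056640625, -17.88217544555664), (30.708948135375977, 64.16365051269531), 3.2444112300872803)
bar [524.2 -19.2 130. ] [ 0.3 -0.3]
[239.5 271.2]
[188.6 244.3]
167.54491051812167 66.41312339797453
164.01534658908227 66.20774942001289
134.10608001867334 58.9851617105963
132.48658809087442 58.82009840215316
t 10.30 P [433.3 -24.2 243.5] rpy [179.8  -0.5   4.7] w 88.3 F [ 0.6 -0.2 -0. ] g 0.0
turn z -90.1 shift m 0.2405 -0.0606 0.0935 len 265.0
```

send_rows:
  plan:
    - [[0,0,-8.5,0.015,-0.004,0,1],[0,0,-17,0.04,-0.012,0,1],[0,0,-25.5,0.07,-0.02,0,1],[0,0,-34,0.1,-0.028,0,1],[0,0,-42.5,0.13,-0.037,0.005,1],[0,0,-51,0.16,-0.046,0.01,1],[0,0,-59.5,0.19,-0.054,0.02,1],[0,0,-68,0.215,-0.061,0.03,1],[0,0,-76.5,0.235,-0.067,0.04,1],[0,0,-85,0.2485,-0.0705,0.04,1]]

```text
t: 11.3
position: [674.1, 67.5, 195.5]
eef_rot: [-3.137, -0.0, 1.572]
wrist_force: [0.1, -0.8, -0.4]
width: 88.2
gripper_force: 0.0
```

```bash
python3 -c "
from h import *
mv(674,67,110,94.8)"
```

```text
t 11.30 P [674.1  67.5 195.5] rpy [-179.7   -0.    90.1] w 88.2 F [ 0.1 -0.8 -0.4] g 0.0
turn z -4.7 shift m -0.0005 -0.0001 0.0855 len 86.0
```

send_rows:
  plan:
    - [[0,0,-2,0,0,0.01,1],[0,0,-4.7,0,0,0.02,1],[0,0,-4.7,0,0,0.035,1],[0,0,-4.7,0,0,0.05,1],[0,0,-4.7,0,0,0.065,1],[0,0,-4.7,0,0,0.075,1],[0,0,-4.7,0,0,0.083,1],[0,0,-4.7,0,0,0.088,1],[0,0,-4.7,0,0,0.088,1],[0,0,-4.7,0,0,0.088,1]]

```text
t: 12.3
position: [674.1, 66.9, 111.2]
eef_rot: [3.141, 0.0, 1.648]
wrist_force: [-0.1, 0.0, 0.3]
width: 88.1
gripper_force: 0.0
```

```bash
python3 - <<'E'
from h import *
mv(674,67,65,94.8)
T=get_image('top');S=get_image('scene')
print(proj(S,[674,67,88]))
cv2.imwrite('pics/c6.png',np.hstack([cv2.resize(T['image'][130:260,190:320],None,fx=3,fy=3,interpolation=2),cv2.resize(S['image'][190:320,240:370],None,fx=3,fy=3,interpolation=2)]))
E
```

```text
t 12.30 P [674.1  66.9 111.2] rpy [180.    0.   94.4] w 88.1 F [-0.1  0.   0.3] g 0.0
turn z -0.4 shift m 0.0001 -0.0000 0.0462 len 46.0
[251.45785032 294.61747965]
```

View pics/c6.png

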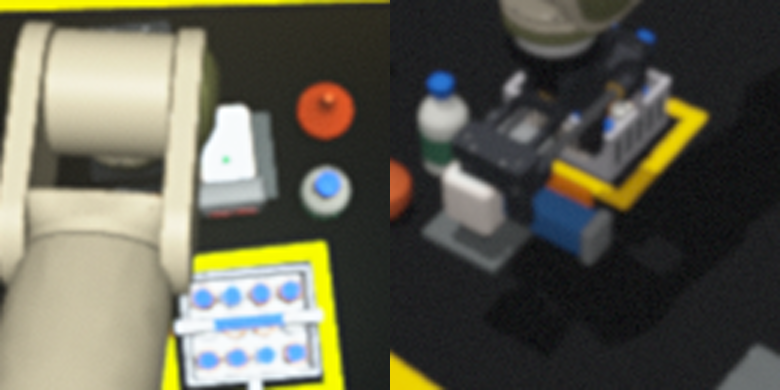

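The gripper hangs centred over the blue grip and orange trigger, and the basket is untouched. I'll descend, squeeze and release.

send_rows:
  plan:
    - [[0,0,-0.4,0,0,0.005,1],[0,0,-0.4,0,0,0.012,1],[0,0,-0.4,0,0,0.019,1],[0,0,-0.4,0,0,0.026,1],[0,0,-0.4,0,0,0.033,1],[0,0,-0.4,0,0,0.039,1],[0,0,-0.4,0,0,0.044,1],[0,0,-0.4,0,0,0.046,1],[0,0,-0.4,0,0,0.046,1],[0,0,-0.4,0,0,0.046,1]]

```text
t: 13.4
position: [674.0, 66.8, 65.0]
eef_rot: [3.141, 0.0, 1.655]
wrist_force: [-0.1, 0.2, 0.6]
width: 88.1
gripper_force: 0.0
```

send_rows:
  plan:
    - [[0,0,0,0,0,0,0.8],[0,0,0,0,0,0,0.7],[0,0,0,0,0,0,0.6],[0,0,0,0,0,0,0.5],[0,0,0,0,0,0,0.4],[0,0,0,0,0,0,0.3],[0,0,0,0,0,0,0.3],[0,0,0,0,0,0,0.3],[0,0,0,0,0,0,0.3],[0,0,0,0,0,0,0.3]]
  newtons: 20

```text
t: 14.4
position: [675.8, 67.2, 64.5]
eef_rot: [3.136, -0.0, 1.655]
wrist_force: [10.9, 3.6, -7.3]
width: 43.0
gripper_force: 19.6
```

send_rows:
  plan:
    - [[0,0,0,0,0.001,0,0.2],[0,0,0,0,0.002,0,0.2],[0,0,0,0,0.003,0,0.2],[0,0,0,0,0.003,0,0.2],[0,0,0,0,0.003,0,0.2],[0,0,0,0,0.003,0,0.2],[0,0,0,0,0.003,0,0.2],[0,0,0,0,0.003,0,0.2],[0,0,0,0,0.003,0,0.2],[0,0,0,0,0.003,0,0.2]]
  newtons: 35

```text
t: 15.4
position: [676.3, 67.3, 64.6]
eef_rot: [-3.14, -0.0, 1.655]
wrist_force: [-3.5, 2.9, 0.7]
width: 42.2
gripper_force: 33.8
```

```bash
python3 - <<'E'
from h import *
mv(674,67,65,94.8)
T=get_image('top');S=get_image('scene')
for n,p,b in(('S',S,(235,262,275,320)),):
    for o in blobs(p,(7,150,100),(20,255,255),b): rr,cc=np.where(o[2]); print(o[0],o[1],cv2.minAreaRect(np.c_[cc,rr].astype(np.float32)))
cv2.imwrite('pics/c7.png',cv2.resize(S['image'][210:290,250:340],None,fx=7,fy=7,interpolation=2))
E
```

```text
t 15.40 P [676.3  67.3  64.6] rpy [-179.9   -0.    94.8] w 42.2 F [-3.5  2.9  0.7] g 33.8
turn z 0.0 shift m -0.0001 -0.0023 -0.0004 len 2.0
8 [246.125 289.125] ((289.0, 246.0), (2.0, 2.0), 90.0)
5 [254.6 300.8] ((301.0, 254.5), (2.0, 1.0), 0.0)
```

View pics/c7.png

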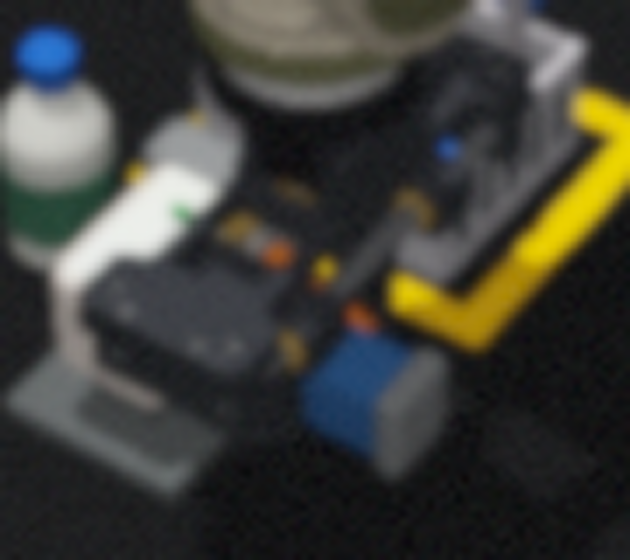

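The trigger's free end lies against the blue grip, and the width barely changed (43.0 to 42.2 mm) from 20 to 34 N, so it is on its stop. I'll release and rise.

send_rows:
  plan:
    - [[0,0,0,0,0,0,0.6],[0,0,0,0,0,0,0.8],[0,0,0,0,0,0,1],[0,0,0,0,0,0,1],[0,0,0,0,-0.002,0,1],[0,0,0,0,-0.002,-0.02,1],[0,0,0,0,-0.002,-0.05,1],[0,0,0,0,-0.002,-0.09,1],[0,0,0,0,-0.002,-0.13,1],[0,0,0,0,-0.002,-0.16,1]]

```text
t: 16.5
position: [675.2, 66.7, 227.8]
eef_rot: [3.138, 0.001, 1.655]
wrist_force: [-0.2, 0.2, 0.2]
width: 88.1
gripper_force: 0.0
```

```bash
python3 - <<'E'
from h import *
np.set_printoptions(suppress=True,precision=1)
T=get_image('top');S=get_image('scene')
q=[]
for n,p,b in(('T',T,(220,250,255,290)),('S',S,(180,215,285,325))):
    o=blobs(p,(100,120,60),(125,255,255),b,15); print(n,[(k[0],k[1]) for k in o]); q+= [(p,o[0][1])] if o else []
if len(q)==2: X=tri(*q);print('bar',X,proj(T,X)-q[0][1])
for o in blobs(S,(7,150,100),(20,255,255),(235,262,275,320)): print('trig',o[0],o[1])
print('crossbar',onz(T,(170.7,125.7),200), 'prong rear',onz(T,(150+65/3,90+60/3),200),onz(T,(150+65/3,90+153/3),200))
mv(524.3,-19,200,94.8)
E
```

```text
T [(np.int32(57), array([236.8, 273. ])), (np.int32(18), array([228.9, 257.3])), (np.int32(17), array([228.4, 267. ])), (np.int32(16), array([227.2, 276.6])), (np.int32(15), array([226.4, 286.4]))]
S [(np.int32(26), array([198.6, 312.1])), (np.int32(25), array([209.8, 299.4])), (np.int32(19), array([212.7, 307.2]))]
bar [518.8 -11.5 122.5] [ 2.6 -3.3]
trig 103 [250.7 296.8]
crossbar [689.6 329.6 200. ] prong rear [688.3 367.5 200. ] [686.3 292.6 200. ]
t 16.60 P [676.2  66.7 230. ] rpy [179.5   0.1  94.8] w 88.2 F [ 0.4  0.6 -0.2] g 0.0
turn z 0.0 shift m -0.0727 -0.1585 0.0300 len 177.0
```

send_rows:
  plan:
    - [[0,0,0,-0.004,-0.01,0,1],[0,0,0,-0.015,-0.033,0.003,1],[0,0,0,-0.03,-0.065,0.006,1],[0,0,0,-0.045,-0.098,0.01,1],[0,0,0,-0.058,-0.125,0.015,1],[0,0,0,-0.067,-0.145,0.02,1],[0,0,0,-0.072,-0.156,0.025,1],[0,0,0,-0.0727,-0.1585,0.028,1],[0,0,0,-0.0727,-0.1585,0.028,1],[0,0,0,-0.0727,-0.1585,0.028,1]]

```text
t: 17.6
position: [523.6, -18.6, 196.6]
eef_rot: [3.141, 0.0, 1.655]
wrist_force: [0.1, 0.9, 0.1]
width: 87.8
gripper_force: 0.0
```

```bash
python3 -c "
from h import *
mv(524.3,-19,133,94.3)"
```

```text
t 17.60 P [523.6 -18.6 196.6] rpy [180.    0.   94.8] w 87.8 F [0.1 0.9 0.1] g 0.0
turn z 0.5 shift m -0.0005 0.0007 0.0636 len 64.0
```

send_rows:
  plan:
    - [[0,0,0,0,0.001,0.008,1],[0,0,0,0,0.001,0.018,1],[0,0,0,0,0.001,0.028,1],[0,0,0,0,0.001,0.038,1],[0,0,0,0,0.001,0.048,1],[0,0,0,0,0.001,0.056,1],[0,0,0,0,0.001,0.062,1],[0,0,0,0,0.001,0.064,1],[0,0,0,0,0.001,0.064,1],[0,0,0,0,0.001,0.064,1]]

```text
t: 18.6
position: [524.2, -18.8, 133.1]
eef_rot: [3.141, 0.0, 1.655]
wrist_force: [-0.4, -0.5, 0.3]
width: 88.2
gripper_force: 0.0
```

send_rows:
  plan:
    - [[0,0,0,0,0,0,0.7],[0,0,0,0,0,0,0.5],[0,0,0,0,0,0,0.3],[0,0,0,0,0,0,0.2],[0,0,0,0,0,0,0.1],[0,0,0,0,0,0,0],[0,0,0,0,0,0,0],[0,0,0,0,0,0,0],[0,0,0,0,0,0,0],[0,0,0,0,0,0,0]]
  newtons: 30

```text
t: 19.6
position: [524.2, -18.7, 132.9]
eef_rot: [3.141, 0.0, 1.655]
wrist_force: [1.3, -0.7, 0.9]
width: 10.0
gripper_force: 0.6
```

```bash
python3 -c "
from h import *
mv(540,332,258,90)"
```

```text
t 19.60 P [524.2 -18.7 132.9] rpy [180.    0.   94.8] w 10.0 F [ 1.3 -0.7  0.9] g 0.6
turn z 4.8 shift m 0.3482 0.0451 -0.1251 len 373.0
```

send_rows:
  plan:
    - [[0,0,0,0,0,0,0],[0,0,0,0,0,0,0],[0,0,0,0,0,-0.004,0],[0,0,0,0,0,-0.015,0],[0,0,0,0,0,-0.03,0],[0,0,0,0,0,-0.05,0],[0,0,0,0,0,-0.075,0],[0,0,0,0,0,-0.1,0],[0,0,0,0,0,-0.115,0],[0,0,0,0,0,-0.122,0]]

```text
t: 20.6
position: [524.2, -18.7, 256.9]
eef_rot: [3.139, 0.001, 1.655]
wrist_force: [-0.6, 0.5, -3.2]
width: 8.8
gripper_force: 30.0
```

```bash
python3 -c "
from h import *
mv(470,250,258,90)"
```

```text
t 20.60 P [524.2 -18.7 256.9] rpy [1.798e+02 1.000e-01 9.480e+01] w 8.8 F [-0.6  0.5 -3.2] g 30.0
turn z 4.8 shift m 0.2723 -0.0314 -0.0011 len 274.0
```

send_rows:
  plan:
    - [[0,0,0.2,0.003,0,0,0],[0,0,0.5,0.01,-0.001,0,0],[0,0,0.8,0.022,-0.002,0,0],[0,0,1.1,0.038,-0.003,0,0],[0,0,1.4,0.056,-0.004,0,0],[0,0,1.7,0.076,-0.006,0,0],[0,0,2,0.098,-0.008,0,0],[0,0,2.3,0.121,-0.009,0,0],[0,0,2.6,0.145,-0.011,0,0],[0,0,3,0.17,-0.012,0,0]]

```text
t: 21.6
position: [496.8, 151.4, 254.1]
eef_rot: [-3.14, -0.0, 1.602]
wrist_force: [0.8, 0.4, -3.3]
width: 9.2
gripper_force: 30.0
```

```bash
python3 -c "
from h import *
mv(470,332,257,90)"
```

```text
t 21.60 P [496.8 151.4 254.1] rpy [-179.9   -0.    91.8] w 9.2 F [ 0.8  0.4 -3.3] g 30.0
turn z 1.8 shift m 0.1814 -0.0211 -0.0029 len 183.0
```

send_rows:
  plan:
    - [[0,0,0.2,0.026,-0.003,0,0],[0,0,0.4,0.052,-0.006,0,0],[0,0,0.7,0.077,-0.009,-0.001,0],[0,0,1,0.1,-0.012,-0.001,0],[0,0,1.2,0.122,-0.014,-0.002,0],[0,0,1.4,0.142,-0.017,-0.002,0],[0,0,1.6,0.158,-0.019,-0.002,0],[0,0,1.8,0.17,-0.02,-0.002,0],[0,0,1.8,0.178,-0.021,-0.002,0],[0,0,1.8,0.1815,-0.021,-0.002,0]]

```text
t: 22.6
position: [470.7, 331.1, 256.4]
eef_rot: [-3.141, 0.0, 1.572]
wrist_force: [-0.0, -0.3, -2.9]
width: 9.0
gripper_force: 30.0
```

```bash
python3 - <<'E'
from h import *
mv(592,332,257,90)
T=get_image('top');S=get_image('scene')
print(proj(S,[470,332,255]))
cv2.imwrite('pics/c8.png',np.hstack([cv2.resize(T['image'][150:300,70:200],None,fx=3,fy=3,interpolation=2),cv2.resize(S['image'][180:330,330:460],None,fx=3,fy=3,interpolation=2)]))
E
```

```text
t 22.60 P [470.7 331.1 256.4] rpy [-180.    0.   90.] w 9.0 F [-0.  -0.3 -2.9] g 30.0
turn z 0.0 shift m 0.0008 0.1213 -0.0006 len 121.0
[201.41762642 442.6870064 ]
```

View pics/c8.png

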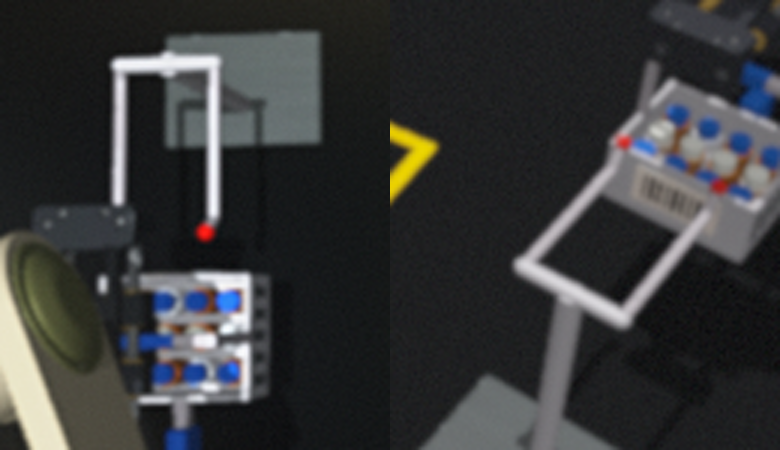

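The basket hangs level, label towards the post, with the tips ahead of it between rim and bar. I'll go in over the tips, then lower.

send_rows:
  plan:
    - [[0,0,0,0,0.004,0,0],[0,0,0,0,0.015,0,0],[0,0,0,0,0.03,0,0],[0,0,0,0,0.047,0,0],[0,0,0,0,0.065,0,0],[0,0,0,0,0.083,0,0],[0,0,0,0,0.1,0,0],[0,0,0,0.001,0.113,0,0],[0,0,0,0.001,0.12,0,0],[0,0,0,0.001,0.122,0,0]]

```text
t: 23.7
position: [594.1, 330.9, 256.2]
eef_rot: [-3.141, 0.0, 1.57]
wrist_force: [-0.0, 0.2, -2.3]
width: 9.2
gripper_force: 30.0
```

```bash
python3 - <<'E'
from h import *
mv(592,332,209,90)
T=get_image('top');S=get_image('scene')
cv2.imwrite('pics/c9.png',np.hstack([cv2.resize(T['image'][130:280,70:200],None,fx=3,fy=3,interpolation=2),cv2.resize(S['image'][180:330,320:450],None,fx=3,fy=3,interpolation=2)]))
E
```

```text
t 23.70 P [594.1 330.9 256.2] rpy [-180.    0.   90.] w 9.2 F [-0.   0.2 -2.3] g 30.0
turn z -0.0 shift m 0.0011 -0.0021 0.0472 len 47.0
```

View pics/c9.png

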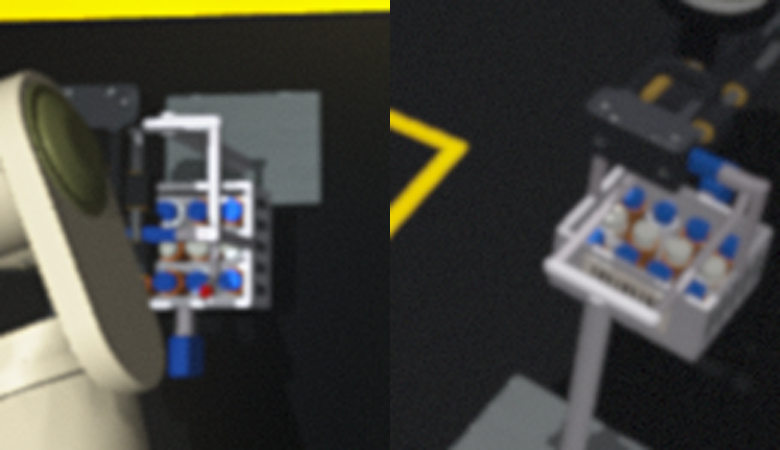

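The bar is over both prongs behind the tips. I'll lower slowly.

send_rows:
  plan:
    - [[0,0,0,0,-0.001,0.005,0],[0,0,0,0,-0.002,0.012,0],[0,0,0,0,-0.002,0.019,0],[0,0,0,0,-0.002,0.026,0],[0,0,0,0,-0.002,0.032,0],[0,0,0,0,-0.002,0.037,0],[0,0,0,0,-0.002,0.041,0],[0,0,0,0,-0.002,0.044,0],[0,0,0,0,-0.002,0.046,0],[0,0,0,0,-0.002,0.046,0]]

```text
t: 24.8
position: [591.0, 331.5, 210.6]
eef_rot: [-3.141, 0.0, 1.571]
wrist_force: [-0.1, -0.6, -2.2]
width: 9.1
gripper_force: 30.0
```

send_rows:
  plan:
    - [[0,0,0,0,0,0.001,0],[0,0,0,0,0,0.001,0],[0,0,0,0,0,0.002,0],[0,0,0,0,0,0.002,0],[0,0,0,0,0,0.003,0],[0,0,0,0,0,0.003,0],[0,0,0,0,0,0.004,0],[0,0,0,0,0,0.004,0],[0,0,0,0,0,0.004,0],[0,0,0,0,0,0.004,0]]

```text
t: 25.8
position: [591.1, 331.5, 207.1]
eef_rot: [3.141, -0.0, 1.571]
wrist_force: [-0.5, -0.0, 0.0]
width: 9.2
gripper_force: 30.0
```

send_rows:
  plan:
    - [[0,0,0,0,0,0.001,0],[0,0,0,0,0,0.001,0],[0,0,0,0,0,0.001,0],[0,0,0,0,0,0.001,0],[0,0,0,0,0,0.001,0],[0,0,0,0,0,0.001,0],[0,0,0,0,0,0.001,0],[0,0,0,0,0,0.001,0],[0,0,0,0,0,0.001,0],[0,0,0,0,0,0.001,0]]

```text
t: 26.8
position: [591.2, 331.5, 206.9]
eef_rot: [3.14, -0.0, 1.571]
wrist_force: [-3.3, -1.0, 5.6]
width: 9.3
gripper_force: 30.0
```

The force has reversed to +5.6 N, so the bar rests on the prongs. I'll open and rise.

send_rows:
  plan:
    - [[0,0,0,0,0,-0.001,0.15],[0,0,0,0,0,-0.001,0.3],[0,0,0,0,0,-0.001,0.5],[0,0,0,0,0,-0.001,0.8],[0,0,0,0,0,-0.001,1],[0,0,0,0,0,-0.001,1],[0,0,0,0,0,-0.01,1],[0,0,0,0,0,-0.03,1],[0,0,0,0,0,-0.06,1],[0,0,0,0,0,-0.09,1]]

```text
t: 27.8
position: [590.9, 331.4, 297.4]
eef_rot: [3.142, -0.0, 1.571]
wrist_force: [-0.1, -0.2, 0.4]
width: 82.9
gripper_force: 0.0
```

send_rows:
  plan:
    - [[0,0,0,0,-0.01,-0.03,1],[0,0,0,0,-0.03,-0.05,1],[0,0,0,0,-0.06,-0.06,1],[0,0,0,0,-0.09,-0.06,1],[0,0,0,0,-0.12,-0.06,1],[0,0,0,0,-0.15,-0.06,1],[0,0,0,0,-0.18,-0.06,1],[0,0,0,0,-0.2,-0.06,1],[0,0,0,0,-0.2,-0.06,1],[0,0,0,0,-0.2,-0.06,1]]

```text
t: 28.8
position: [391.4, 331.5, 356.5]
eef_rot: [3.14, -0.0, 1.571]
wrist_force: [-0.2, 0.6, -0.4]
width: 88.0
gripper_force: 0.0
```

```bash
python3 - <<'E'
from h import *
np.set_printoptions(suppress=True,precision=1)
mv(592,332,209,90)
T=get_image('top');S=get_image('scene')
q=[]
for n,p,b in(('T',T,(150,280,90,170)),('S',S,(180,330,330,480))):
    o=blobs(p,(100,120,60),(125,255,255),b,25); print(n,[(int(k[0]),k[1]) for k in o])
print(proj(T,[592,332,205]),proj(S,[592,332,205]))
print([ (o[0],o[1]) for o in blobs(S,(7,150,100),(20,255,255),(235,262,275,320))])
cv2.imwrite('pics/c10.png',np.hstack([cv2.resize(T['image'][130:280,70:200],None,fx=3,fy=3,interpolation=2),cv2.resize(S['image'][180:330,330:460],None,fx=3,fy=3,interpolation=2)]))
E
```

```text
t 28.80 P [391.4 331.5 356.5] rpy [179.9  -0.   90. ] w 88.0 F [-0.2  0.6 -0.4] g 0.0
turn z 0.0 shift m 0.0004 0.2006 0.1475 len 249.0
T [(159, array([250. , 137.3])), (123, array([211.5, 122.4])), (44, array([204. , 121.4])), (43, array([226.3, 121.1])), (40, array([203.7, 152.2])), (40, array([226.4, 131.2])), (36, array([225.9, 152. ])), (35, array([204.1, 131.6]))]
S [(278, array([247.1, 415.6])), (43, array([264.3, 408.8])), (42, array([258.9, 398.4])), (38, array([275.2, 429.4])), (29, array([290. , 417.2]))]
[210.9 123.3] [247.1 413. ]
[(np.int32(89), array([250.4, 296.9]))]
```

View pics/c10.png

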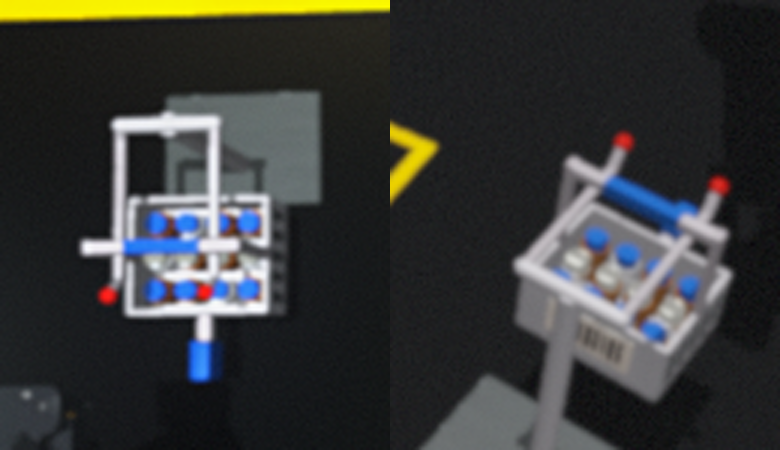

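The basket hangs level on both prongs, bar centre at (211.5,122.4) in the top image against (210.9,123.3) predicted. The trigger is out and the gripper is clear, so I'll hand in.

```bash
python3 -c "
from h import *
print(finish_job())"
```

```text
the job is handed in; nothing more can be done
None
```

The job is handed in, with no verdict shown yet: the basket went into the taped square, the trigger was squeezed and sprang back out, and the basket now hangs level by its handle on both prongs with the gripper clear.

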